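# Find the slack label clip and rehouse its card

### The arm

A 6-joint arm with a two-finger parallel gripper is mounted at the origin on the work surface. World frame = base frame: x ahead of the robot, y to its left, z up, the work surface at z = 0. Lengths are in m, angles in rad, forces in N, time in s.
With the tool pointing down it reaches from about 0.3 to 0.825 m from the base axis. Payload 5.4 kg.
Tool frame: the origin (TCP) lies at the very end of the fingers, on their centre line; the grasp point (between the pads) lies 19 mm behind it; z points along the fingers, x is the direction in which the jaws open and shut, and the axes are right-handed (so a half turn about z gives the same grasp; the last joint's range is limited). The gripper opens to 92 mm and grips with 3 to 60 N. Pads are 20 mm wide; open, the fingers measure 128 mm over their backs; the gripper's body (75 mm by 189 mm) begins 69 mm behind the grasp point.
Start: joints at [1.072, 0.158, 1.597, -0, 1.386, -0.21], TCP at [0.164, 0.551, 0.215] pointing down, gripper open.
Joint ranges: [-2.91, 2.91], [-0.94, 2.29], [0.18, 2.7], [-1.29, 4.43], [0.17, 2.64], [-3, 3]. Speed limits (rad/s): [2.57, 2.57, 3.14, 3.14, 3.14, 3.14].

### API

Orientations are given as a rotation vector (axis times angle).
In Python, from workcell import bot gives the robot as it stands. Calls block until the motion is done:
- bot.goto(position, orientation): joint-space move of the TCP to a pose.
- bot.line_to(position, rot=None, max_speed=0.15): straight line of the TCP; rot=None keeps the orientation; max_speed is the mean speed in m/s.
- bot.set_joints(angles): joint-space move.
- bot.set_gripper(opening, newtons=None): opening from 0.0 (shut) to 1.0 (fully open); newtons is the grip in N (None keeps the last); returns when the fingers have stopped.
- bot.hold(seconds).
- bot.inverse_kinematics(position, orientation): joint angles nearest the present ones, or None.
- bot.read_camera(name): name is "scene" or "top"; returns a dict with "pixels" (480x640x3 uint8, blue, green, red), "fx", "fy", "cx", "cy" (pixels), "R" (3x3) and "t" (3): a world point X has camera coordinates R X + t. Camera axes: x right, y down, z forward; pixel columns grow to the right and rows downward; lengths in m; the calibration is good to about 2 mm. A picture is of the moment at which its call begins. There is no depth.
A pose or a line that the arm cannot do raises bot.MotionError and nothing moves.
- bot.job_done(): hands the job in, once; it reports no verdict.
Readings, each from a call of its own:
- bot.current_clock(): time.
- bot.current_joints(): joint angles.
- bot.current_joint_vel(): joint speeds.
- bot.current_effort(): joint torques, N m.
- bot.current_ee_pos(): TCP position.
- bot.current_tool_rot(): TCP orientation.
- bot.current_contact_force(): force on the tool from outside, world axes, zero at the start.
- bot.current_ft_torque(): the same for the moment, N m.
- bot.current_opening(): opening from 0.0 (shut) to 1.0 (fully open).
Only numpy, scipy, OpenCV 4.12 (cv2) and the standard library are available. Lean on these libraries where they do the work, as an engineer would, in place of code of your own. Each camera call takes 0.05 s, during which the arm holds its last target.

### The job

Three of the four spring clips on the wooden stand hold a blend card, and one of those three clips has gone slack. Feel which by tugging gently upward on the cards, without drawing a card out of a clip that still grips well; then pull the slack clip's card out and push it down into the empty clip until it sits fully home on the clip's bottom, upright and square, without forcing it down hard. Leave the other two cards seated, let go, and do not disturb the cup, sugar pot, tin and steel straw.

Things in the scene. Friction and masses are not known exactly. Their poses are not given: they have to be found in the camera images.
- red_card (a point): Red plastic card 44 mm wide, 3 mm thick, with a wooden grip bar on its top edge (12 mm thick, 44 long, 14 high). Point: centre of the bar, 106 mm above the shelf when seated; x = card's normal (bar's 12 mm way), y along the bar, z up. Lower edge 70 mm below the point. 20 to 40 g. Starts fully seated in a clip; which clip holds it, and whether that one is slack, changes each time and cannot be seen.
- yellow_card (a point): Yellow plastic card 44 mm wide, 3 mm thick, with a wooden grip bar on its top edge (12 mm thick, 44 long, 14 high). Point: centre of the bar, 106 mm above the shelf when seated; x = card's normal (bar's 12 mm way), y along the bar, z up. Lower edge 70 mm below the point. 20 to 40 g. Starts fully seated in a clip; which clip holds it, and whether that one is slack, changes each time and cannot be seen.
- blue_card (a point): Blue plastic card 44 mm wide, 3 mm thick, with a wooden grip bar on its top edge (12 mm thick, 44 long, 14 high). Point: centre of the bar, 106 mm above the shelf when seated; x = card's normal (bar's 12 mm way), y along the bar, z up. Lower edge 70 mm below the point. 20 to 40 g. Starts fully seated in a clip; which clip holds it, and whether that one is slack, changes each time and cannot be seen.
- stand: Fixed wooden board 100 x 360 mm, 12 mm thick; four like-looking spring clips in one row along its y axis, 90 mm apart, centred on it. Origin: centre of its underside; x across the row, y along it. All clips and seated cards have the board's yaw. A sound clip's card starts to slide at about 7 to 10 N of upward pull, the slack clip's at about 1 to 2.5 N.
- spare: The empty clip, a sound one, fixed on the board. Origin: centre of its underside, 12 mm above the shelf; x = way the jaws open, y along the jaws, z up. All clips: black base 44 x 50 mm, 24 mm high; two sprung steel jaws 34 mm wide, 26 to 44 mm above the origin, flared lips to 57 mm; mouth between the lip tops 9 mm wide, jaws nearly shut when empty, each giving some mm.
- spare_stop (a point): Centre of the empty clip's bottom (top of its base, 36 mm above the shelf), the hard stop a card's lower edge stands on when fully home; the bar's centre is then 70 mm above this point. Axes as the clip's. Pushing a card in takes up to about 15 N; on the stop the force rises steeply.
- cup_mid (a point): Loose green silicone mate cup, 74 mm across, 85 mm high, upright on the shelf; point half-way up its axis. Bystander.
- pot_mid (a point): Loose white enamel sugar pot with a blue lid and knob, 76 mm across, 82 mm high; point on its axis 40 mm up. Bystander.
- tin_mid (a point): Loose tin canister with a copper twist top, 84 mm across, 117 mm high; point half-way up its axis. Bystander.
- straw: Loose polished steel bombilla (drinking straw) lying flat along its x axis, from 87 mm behind to 109 mm ahead of the origin, 18 mm wide, 12 mm high; origin near its middle on the shelf. Bystander.

How it is judged:
By the outcome, as a careful person would: the job done as asked, in the order asked, and still so for the second after the job is handed in, with the robot touching nothing.
It also fails if it takes over 58 s, if anything falls off the work surface, if the arm or the gripper's body presses on something with over 40 N, if the wrist force passes 120 N, or if a joint passes its speed limit or range.

## Working session

There is one attempt and no reset: what is moved stays moved. The work goes in short steps, each a Python script; the robot and the scene stay as the last script left them, time stands still between calls to the robot, and variables do not carry over. Pictures are saved under pics/ and viewed, and the job is handed in when it is done.

```bash
ls; mkdir -p pics
python3 - <<'E'
from workcell import bot
import cv2,numpy as np
for n in("scene","top"):
    c=bot.read_camera(n); cv2.imwrite(f"pics/{n}0.png",c["pixels"]); print(n,c["fx"],c["fy"],c["cx"],c["cy"],np.round(c["R"],4).tolist(),c["t"])
print(bot.current_clock(),bot.current_contact_force(),bot.current_tool_rot())
E
```

```text
pics
scene 512.4822865101523 512.4822865101523 315.20606639467053 238.10511263547272 [[0.2008, 0.9795, -0.0173], [0.6573, -0.1478, -0.7389], [-0.7263, 0.137, -0.6735]] [-0.07325848 -0.2875698   1.43459098]
top 439.5484502676667 439.5484502676667 315.5086153764658 243.29254361150274 [[-0.0285, -0.9996, 0.006], [-0.9795, 0.0267, -0.1995], [0.1992, -0.0116, -0.9799]] [-9.10261258e-04  5.47685161e-01  9.20937979e-01]
0.1 [-0.26536181  0.46162138 -0.19104582] [ 2.51741781e+00  1.87823705e+00 -2.45066650e-03]
```

View pics/scene0.png

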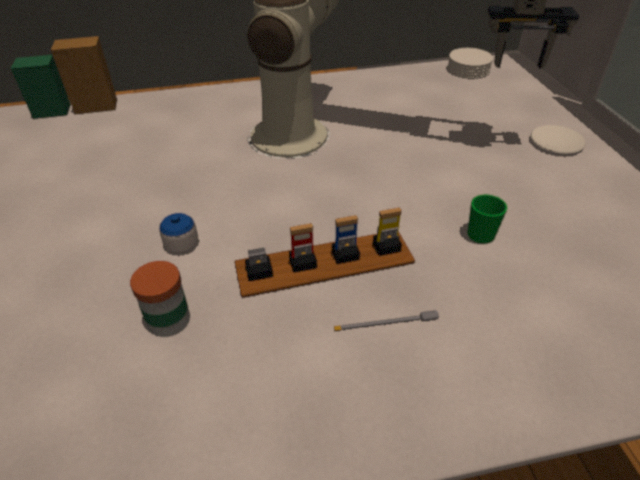

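View pics/top0.png

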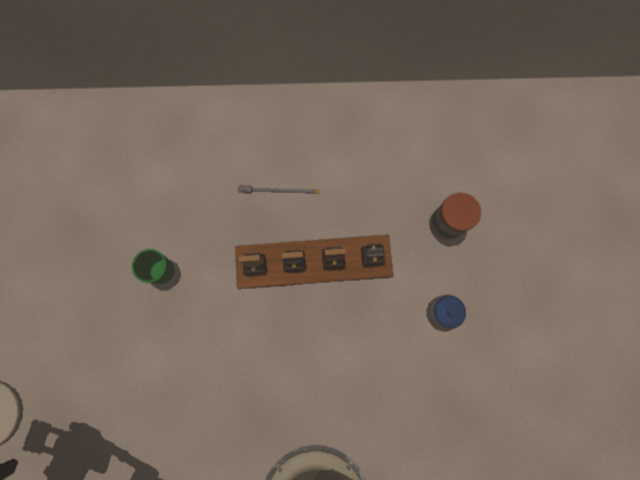

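The scene view shows, left to right, the empty clip (258,265), red (302,245), blue (346,232) and yellow (389,225). In the top view the board spans (237,245) to (392,278), with the empty clip at its right end (374,255). Next I'll measure these.

```bash
cat > h.py <<'E'
from workcell import bot
import cv2,numpy as np
def ray(c,u,z):
    d=c["R"].T@np.array([(u[0]-c["cx"])/c["fx"],(u[1]-c["cy"])/c["fy"],1]); o=-c["R"].T@c["t"]
    return o+d*(z-o[2])/d[2]
def proj(c,X):
    p=c["R"]@np.array(X)+c["t"]; return np.array([c["fx"]*p[0]/p[2]+c["cx"],c["fy"]*p[1]/p[2]+c["cy"]])
def tri(cs,us):
    A=[];b=[]
    for c,u in zip(cs,us):
        d=c["R"].T@np.array([(u[0]-c["cx"])/c["fx"],(u[1]-c["cy"])/c["fy"],1]);d/=np.linalg.norm(d);o=-c["R"].T@c["t"]
        P=np.eye(3)-np.outer(d,d);A.append(P);b.append(P@o)
    return np.linalg.lstsq(np.vstack(A),np.hstack(b),rcond=None)[0]
E
python3 - <<'E'
from h import *
for n,roi in(("scene",(225,200,200,100)),("top",(225,225,180,75))):
    c=bot.read_camera(n); x,y,w,h=roi
    im=c["pixels"]; hsv=cv2.cvtColor(im,cv2.COLOR_BGR2HSV)
    print(n,[ (p,hsv[p[1],p[0]].tolist()) for p in ([(300,285),(302,229),(346,219),(389,212),(270,288)] if n=="scene" else [(310,275),(249,259),(292,256),(335,252),(240,300)])])
    m=cv2.inRange(hsv,(3,110,40),(18,255,255)); k=np.zeros_like(m);k[y:y+h,x:x+w]=m[y:y+h,x:x+w]
    cl=cv2.morphologyEx(k,cv2.MORPH_CLOSE,np.ones((15,15)))
    cs,_=cv2.findContours(cl,0,2); ct=max(cs,key=cv2.contourArea)
    ap=cv2.approxPolyDP(cv2.convexHull(ct),4,True)[:,0]
    print(ap.tolist(),[np.round(ray(c,u,0.012),4).tolist() for u in ap])
    crop=cv2.resize(im[y:y+h,x:x+w],None,fx=4,fy=4,interpolation=cv2.INTER_CUBIC)
    crop=cv2.convertScaleAbs(crop,alpha=1.5)
    cv2.imwrite(f"pics/{n}_crop.png",crop)
E
```

```text
scene [((300, 285), [12, 129, 75]), ((302, 229), [15, 155, 99]), ((346, 219), [15, 145, 153]), ((389, 212), [15, 153, 137]), ((270, 288), [12, 185, 113])]
[[400, 209], [413, 262], [241, 295], [235, 261], [291, 227]] [[0.3932, 0.1916, 0.012], [0.5614, 0.1627, 0.012], [0.5747, -0.1882, 0.012], [0.4794, -0.1914, 0.012], [0.4, -0.0614, 0.012]]
top [((310, 275), [12, 150, 107]), ((249, 259), [14, 126, 123]), ((292, 256), [14, 129, 128]), ((335, 252), [14, 131, 132]), ((240, 300), [13, 53, 136])]
[[388, 236], [390, 276], [237, 286], [236, 246]] [[0.569, -0.1861, 0.012], [0.4752, -0.185, 0.012], [0.462, 0.1646, 0.012], [0.5549, 0.1675, 0.012]]
```

View pics/scene_crop.png

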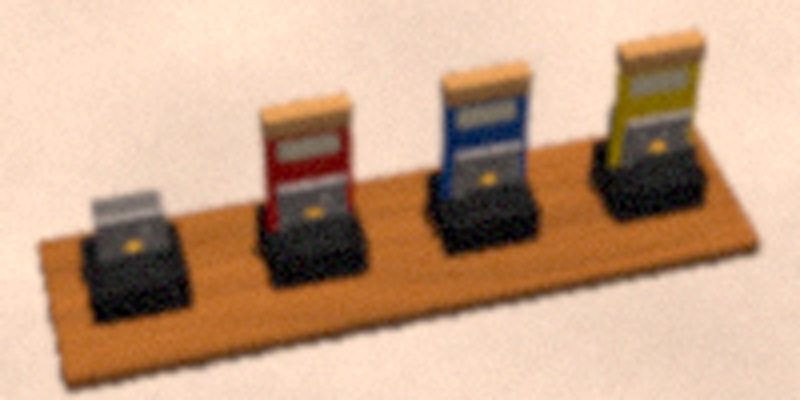

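View pics/top_crop.png

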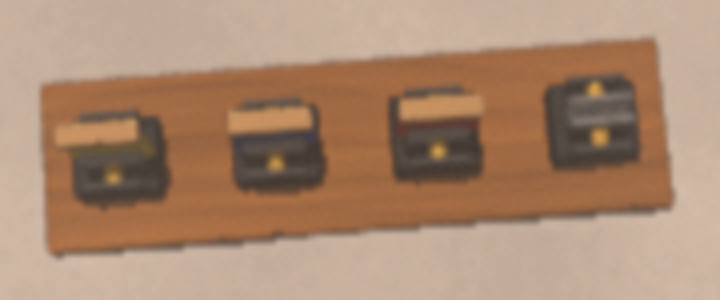

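Run:
```python
from h import *
S=bot.read_camera("scene");T=bot.read_camera("top")
def up(c,r,f=8):
    x,y,w,h=r; return cv2.resize(c["pixels"][y:y+h,x:x+w],None,fx=f,fy=f,interpolation=cv2.INTER_CUBIC)
rt={"yellow":(233,248,34,18),"blue":(277,246,33,18),"red":(319,243,33,18)}
rs={"yellow":(375,204,30,20),"blue":(331,212,30,20),"red":(286,220,30,20)}
# board
for c,roi in((T,(225,225,180,75)),(S,(225,225,200,80))):
    x,y,w,h=roi; m=cv2.inRange(cv2.cvtColor(up(c,roi,4),cv2.COLOR_BGR2HSV),(3,85,40),(20,255,255))
    pts=np.argwhere(m)[:,::-1]
    P=[ray(c,((u+.5)/4-.5+x,(v+.5)/4-.5+y),0.012)[:2] for u,v in cv2.findContours(m,0,1)[0][np.argmax([len(k) for k in cv2.findContours(m,0,1)[0]])][:,0]]
    print(cv2.minAreaRect(np.float32(P)*1000))
# bars
for n in rt:
    us=[]
    for c,r,nm in((T,rt[n],'t'),(S,rs[n],'s')):
        I=up(c,r); hsv=cv2.cvtColor(I,cv2.COLOR_BGR2HSV)
        if nm=='t':
            g=I[:,:,1]; t,m=cv2.threshold(g,0,255,cv2.THRESH_OTSU)
            m=cv2.inRange(hsv,(8,90,int(105*1.07)),(20,255,255))
        else: m=cv2.inRange(hsv,(9,90,70),(19,255,255))
        cs,_=cv2.findContours(m,0,1);ct=max(cs,key=cv2.contourArea)
        (a,b),sz,ang=cv2.minAreaRect(ct)
        M=cv2.moments(ct);a,b=M['m10']/M['m00'],M['m01']/M['m00']
        u=((a+.5)/8-.5+r[0],(b+.5)/8-.5+r[1]);us.append(u)
        print(n,nm,np.round(u,2),np.round(np.array(sz)/8,2),round(ang,1),np.round(ray(c,u,.113 if nm=='t' else .108),4))
    print(n,"tri",np.round(tri((T,S),us),4))
print(-T["R"].T@T["t"],-S["R"].T@S["t"])
```

```text
((515.09716796875, -10.572982788085938), (100.33855438232422, 358.8608093261719), 2.8022522926330566)
((482.97314453125, -10.265533447265625), (179.46717834472656, 367.4565734863281), 2.8473665714263916)
yellow t [247.95 257.67] [ 5.84 20.49] 85.8 [0.5091 0.1252 0.113 ]
yellow s [389.89 212.87] [21.41 16.31] 7.9 [0.5108 0.1219 0.108 ]
yellow tri [0.5097 0.1243 0.107 ]
blue t [291.47 254.48] [ 5.4  20.54] 89.2 [0.5134 0.035  0.113 ]
blue s [346.11 219.98] [ 8.26 22.58] 80.1 [0.5128 0.0328 0.108 ]
blue tri [0.5138 0.0339 0.1088]
red t [336.6  250.86] [ 5.82 26.25] 81.4 [ 0.5184 -0.0589  0.113 ]
red s [300.97 229.18] [14.37 23.27] 79.2 [ 0.5201 -0.0576  0.108 ]
red tri [ 0.5196 -0.0584  0.1077]
[ 0.35297492 -0.00489455  1.01166762] [ 1.24575447 -0.16726116  0.7524852 ]
```

```bash
cat >> h.py <<'E'
YAW=0.049
C=np.array([0.5151,-0.0106]); YA=np.array([-np.sin(YAW),np.cos(YAW)]); XA=np.array([np.cos(YAW),np.sin(YAW)])
CL={n:C+o*YA for n,o in(("yellow",.135),("blue",.045),("red",-.045),("spare",-.135))}
def rv(yaw=YAW,flip=False):
    a=yaw/2+(np.pi/2 if flip else 0); return np.pi*np.array([np.cos(a),np.sin(a),0])
def F(n=5):
    return np.mean([(np.array(bot.current_contact_force()),bot.hold(.01))[0] for _ in range(n)],axis=0)
def st(tag=""):
    print(tag,"t%.2f"%bot.current_clock(),"p",np.round(bot.current_ee_pos(),4),"F",np.round(F(),2),"M",np.round(bot.current_ft_torque(),3),"o%.3f"%bot.current_opening())
E
python3 - <<'E'
from h import *
p=[*CL["yellow"],.16]
for f in(0,1): print(f,bot.inverse_kinematics(p,rv(flip=f)),bot.inverse_kinematics([*CL["spare"],.09],rv(flip=f)))
f=min((0,1),key=lambda f:abs(bot.inverse_kinematics(p,rv(flip=f))[5]) if bot.inverse_kinematics(p,rv(flip=f)) is not None else 9)
print("use",f)
st(); bot.goto(p,rv(flip=f)); st("moved"); bot.set_gripper(.4,8); st("g")
print(bot.current_tool_rot())
for n in("scene","top"): cv2.imwrite(f"pics/{n}1.png",bot.read_camera(n)["pixels"])
E
```

```text
0 [ 0.00852234  0.07369093  1.80039872  0.          1.267503   -0.04047766] [-0.49509652  0.20482869  1.80438136  0.          1.1323826  -0.54409652]
1 None [-4.95096517e-01  2.04828690e-01  1.80438136e+00 -4.44089210e-16
  1.13238260e+00  2.59749614e+00]
use 0
 t0.30 p [0.1637 0.551  0.2143] F [ 0.09 -0.09 -0.1 ] M [ 0.006 -0.01   0.002] o1.002
moved t2.33 p [0.5084 0.125  0.1601] F [0.01 0.14 0.05] M [-0.078  0.072  0.002] o1.002
g t3.29 p [0.5085 0.1242 0.16  ] F [-0.09  0.03  0.77] M [-0.142  0.094 -0.061] o0.398
[3.14064109e+00 7.68739588e-02 3.10832912e-05]
```

View pics/scene1.png

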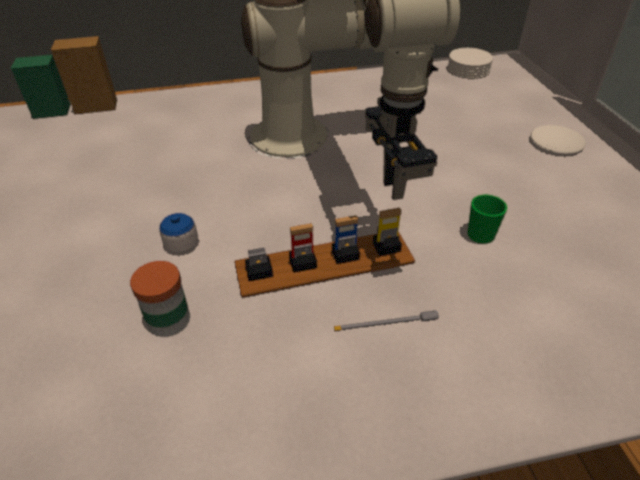

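The gripper hangs over the yellow bar, with its tips near (398,190) and the bar at (389,213). Next I'll descend and tug.

Run:
```python
from h import *
p=[*CL["yellow"],.087]
bot.line_to(p,max_speed=.08); bot.hold(.1); f0=F(10); st("down")
bot.set_gripper(0.0,12); bot.hold(.1); st("closed"); print("d",F(10)-f0)
```

```text
down t4.67 p [0.5089 0.1242 0.0876] F [ 0.14 -0.18  0.12] M [-0.067  0.092 -0.066] o0.398
closed t5.31 p [0.5084 0.1242 0.087 ] F [-1.23 -0.13  1.19] M [-0.09   0.218  0.042] o0.131
d [-1.08759115  0.27012322  1.02145743]
```

```bash
cat >> h.py <<'E'
def tug(n,maxup=.004,step=.0004,lim=4.2):
    p0=np.array([*CL[n],.087]); f0=F(10); print(n,"base",np.round(f0,2)); slid=True
    k=0; 
    while k*step<maxup:
        k+=1
        bot.line_to(p0+[0,0,k*step],max_speed=.02); d=(F(6)-f0)[2]
        print("%.1fmm z%.2f dF%.2f"%(k*step*1e3,bot.current_ee_pos()[2]*1e3,d))
        if d<-lim: slid=False;break
    print(n,"SLACK" if slid else "holds","t%.2f"%bot.current_clock()); return slid,p0
E
python3 - <<'E'
from h import *
s,p0=tug("yellow")
E
```

```text
yellow base [-1.02 -0.16  1.38]
0.4mm z87.07 dF-2.97
0.8mm z87.09 dF-7.73
yellow holds t6.12
```

Run:
```python
from h import *
bot.line_to([*CL["yellow"],.087],max_speed=.05); st("back")
bot.set_gripper(.4); st("open")
for n in ("blue",):
    bot.line_to([*CL["yellow"],.135],max_speed=.15)
    bot.line_to([*CL[n],.135],max_speed=.15)
    bot.line_to([*CL[n],.087],max_speed=.1); bot.hold(.1); st("down")
    bot.set_gripper(0,12); bot.hold(.1)
    tug(n,step=.0002,lim=3.8,maxup=.004)
```

```text
back t6.37 p [0.5084 0.1243 0.0871] F [-0.8  -0.45 -3.11] M [-0.091  0.23   0.054] o0.129
open t6.95 p [0.5086 0.1242 0.0872] F [-0.26 -0.11  0.06] M [ 0.01   0.061 -0.019] o0.404
down t8.94 p [0.5137 0.0343 0.0879] F [ 0.14  0.13 -0.12] M [-0.075  0.063 -0.023] o0.403
blue base [-1.57 -0.17  2.71]
0.2mm z87.18 dF-1.01
0.4mm z87.22 dF-3.20
0.6mm z87.22 dF-6.15
blue holds t10.56
```

Run:
```python
from h import *
p=np.array([*CL["blue"],.087])
for k in(.0007,.0008,.0009):
    bot.line_to(p+[0,0,k],max_speed=.02); f=F(10); print(k,np.round(f,2),bot.current_ee_pos()[2],bot.current_clock())
    if f[2]<-4.6: break
```

```text
0.0007 [-0.17 -1.09 -5.85] 0.08723438470111493 10.8917
```

Run:
```python
from h import *
bot.line_to([*CL["blue"],.087],max_speed=.05); bot.hold(.1)
bot.set_gripper(.4); st("open")
bot.line_to([*CL["blue"],.135],max_speed=.15)
bot.line_to([*CL["red"],.135],max_speed=.15)
bot.line_to([*CL["red"],.087],max_speed=.1); bot.hold(.3); st("down")
bot.set_gripper(0,12); bot.hold(.3); st("closed")
p=np.array([*CL["red"],.087])
for k in range(1,16):
    bot.line_to(p+[0,0,k*.0002],max_speed=.02); f=F(6); print(k*.2,np.round(f,2),"%.2f"%(bot.current_ee_pos()[2]*1e3))
    if f[2]<-4.3: break
st("end")
```

```text
open t11.78 p [0.513  0.0344 0.0871] F [ 0.13 -0.19 -0.1 ] M [-0.107  0.012  0.01 ] o0.404
down t13.97 p [ 0.5177 -0.0557  0.0876] F [ 0.05 -0.43 -0.03] M [-0.104  0.121 -0.061] o0.401
closed t14.81 p [ 0.5173 -0.0556  0.087 ] F [-0.58  0.08  0.88] M [-0.139  0.211  0.002] o0.132
0.2 [-0.25 -0.61 -0.95] 87.01
0.4 [ 0.15 -0.46 -2.02] 87.20
0.6000000000000001 [-0.15  0.26 -2.08] 87.53
0.8 [-0.36  0.23 -2.28] 87.78
1.0 [-0.22 -0.17 -2.09] 88.04
1.2000000000000002 [-0.22  0.16 -1.76] 88.24
1.4000000000000001 [-0.17 -0.03 -1.58] 88.39
1.6 [-0.35  0.2  -1.96] 88.62
1.8 [-0.62  0.42 -1.61] 88.82
2.0 [-0.76  0.16 -1.93] 89.01
2.2 [-0.44  0.07 -1.87] 89.22
2.4000000000000004 [-0.56  0.23 -2.29] 89.42
2.6 [-0.21 -0.16 -1.66] 89.62
2.8000000000000003 [-0.68 -0.12 -2.11] 89.81
3.0 [-0.34 -0.48 -1.65] 90.01
end t19.35 p [ 0.5173 -0.0556  0.09  ] F [ 0.02  0.19 -2.16] M [-0.059  0.162  0.01 ] o0.128
```

Red slides at about 2 N while yellow and blue both held about 6 N, so red is the slack one. I'll pull it out.

Run:
```python
from h import *
bot.set_gripper(0,35); st("grip")
bot.line_to([*CL["red"],.147],max_speed=.08); st("up")
bot.line_to([*CL["spare"],.147],max_speed=.1)
bot.line_to([*CL["spare"],.132],max_speed=.1);bot.hold(.2); st("over")
for n,r in(("scene",(220,180,200,140)),("top",(225,220,200,100))):
    c=bot.read_camera(n);x,y,w,h=r
    cv2.imwrite(f"pics/{n}2.png",cv2.resize(cv2.convertScaleAbs(c["pixels"][y:y+h,x:x+w],alpha=1.5),None,fx=4,fy=4,interpolation=cv2.INTER_CUBIC))
    for q in([*CL["spare"],.069],[*CL["spare"],.081]):print(n,proj(c,q), (proj(c,q)-[x,y])*4)
```

```text
grip t19.61 p [ 0.5174 -0.0556  0.0901] F [-0.45  0.6  -1.63] M [-0.074  0.072  0.016] o0.130
up t20.51 p [ 0.5169 -0.0554  0.1466] F [-0.14 -0.17 -0.58] M [-0.111  0.034 -0.021] o0.125
over t22.10 p [ 0.522  -0.1455  0.1325] F [-0.13  0.13 -0.32] M [-0.123  0.046  0.032] o0.127
scene [257.10211656 251.51590779] [148.40846624 286.06363115]
scene [256.51491546 246.99478006] [146.05966184 267.97912025]
top [375.09938621 251.99944416] [600.39754485 127.99777665]
top [375.87262817 250.99672831] [603.49051267 123.98691324]
```

View pics/scene2.png

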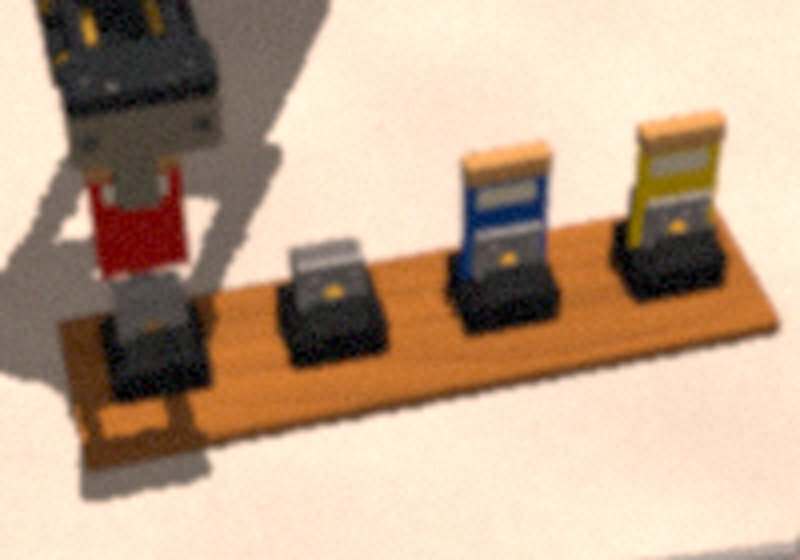

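View pics/top2.png

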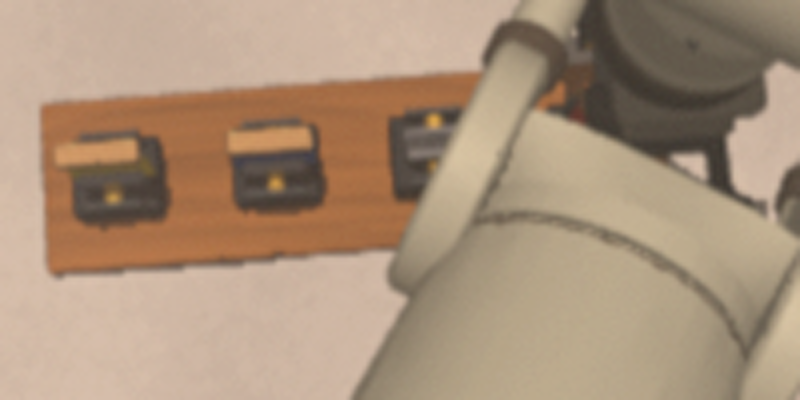

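The lower edge of the red card, crop (102,278)–(188,262), has its centre where predicted, over the spare's mouth. It hangs square. Next I'll insert it with force monitoring.

Run:
```python
from h import *
s=CL["spare"]
bot.line_to([*s,.122],max_speed=.06); st("mouth")
z=.122
while z>.0905:
    z-=.001; bot.line_to([*s,z],max_speed=.025); f=F(3)
    print("%.1f a%.2f"%(z*1e3,bot.current_ee_pos()[2]*1e3),np.round(f,1))
    if f[2]>14 or abs(f[0])>5 or abs(f[1])>5: print("stop");break
st()
```

```text
mouth t22.56 p [ 0.5211 -0.1452  0.1211] F [-0.37  0.13 -0.47] M [-0.098  0.085  0.001] o0.125
121.0 a121.09 [ 0.6  0.5 -0.1]
120.0 a119.97 [-0.1 -0.1  0.1]
119.0 a118.95 [ 0.4  0.6 -0.4]
118.0 a117.93 [-0.2  0.  -0.5]
117.0 a116.96 [0.1 0.6 0.6]
116.0 a115.91 [-0.5 -0.  -0.1]
115.0 a114.92 [-0.2  0.2 -0.1]
114.0 a113.92 [0.2 0.1 0. ]
113.0 a112.92 [-0.1 -0.4 -1. ]
112.0 a111.92 [-0.4 -0.  -0.1]
111.0 a110.90 [-0.1 -0.1 -0.2]
110.0 a110.14 [-0.6 -0.5  0.9]
109.0 a109.61 [-1.4  0.4  5.3]
108.0 a108.93 [-1.9  0.5  6.5]
107.0 a108.30 [-2.2  0.6  8. ]
106.0 a107.59 [-1.9 -0.2  9.8]
105.0 a105.98 [-1.9 -0.6  6.1]
104.0 a105.01 [-1.8 -0.5  6.2]
103.0 a103.99 [-1.3  0.   6.5]
102.0 a102.97 [-2.1 -0.3  6.6]
101.0 a102.00 [-1.7 -0.   6.8]
100.0 a100.96 [-1.1 -0.5  6.5]
99.0 a99.99 [-2.2  0.   6.1]
98.0 a98.99 [-1.9 -0.   6.4]
97.0 a97.97 [-2.  -0.4  6.5]
96.0 a96.98 [-1.6 -0.7  6.3]
95.0 a95.96 [-2.  -0.7  6.9]
94.0 a94.97 [-1.7 -0.5  6.4]
93.0 a93.96 [-2.   0.   7.1]
92.0 a92.94 [-1.9 -0.3  6. ]
91.0 a91.96 [-1.5 -0.   6.7]
90.0 a90.98 [-1.8 -0.8  6.6]
 t31.40 p [ 0.5223 -0.1461  0.091 ] F [-1.66 -0.36  6.74] M [-0.129  0.448  0.011] o0.130
```

Run:
```python
from h import *
s=CL["spare"]; z=.090
while z>.0835:
    z-=.0004; bot.line_to([*s,z],max_speed=.015); f=F(4)
    print("%.1f a%.2f"%(z*1e3,bot.current_ee_pos()[2]*1e3),np.round(f,1))
    if f[2]>13.5: print("stop");break
st()
```

```text
89.6 a90.66 [-2.4 -0.6  6.7]
89.2 a90.32 [-1.9 -0.4  7.1]
88.8 a89.88 [-2.2 -0.1  6.7]
88.4 a89.46 [-2.4 -0.6  7. ]
88.0 a89.07 [-2.1 -0.1  6.9]
87.6 a88.65 [-2.2 -0.6  7.5]
87.2 a88.26 [-1.9 -0.4  7.1]
86.8 a87.86 [-2.   0.   7.7]
86.4 a87.47 [-2.3 -0.1  7.2]
86.0 a87.10 [-2.3 -0.2  7. ]
85.6 a86.97 [-3.  -0.1  8.3]
85.2 a86.95 [-3.2  0.4 10.7]
84.8 a86.95 [-4.4  0.6 13.9]
stop
 t35.12 p [ 0.5227 -0.1462  0.0869] F [-3.94  0.75 13.33] M [0.06  0.965 0.046] o0.127
```

Run:
```python
from h import *
s=CL["spare"]
bot.line_to([*s,.0866],max_speed=.02); bot.hold(.2); st("relief")
bot.set_gripper(.4); st("open")
bot.line_to([*s,.135],max_speed=.1); 
bot.line_to([s[0]-.17,s[1]+.0,.25],max_speed=.2); bot.set_gripper(1.0); st("away")
for n,r in(("scene",(220,180,200,140)),("top",(225,220,200,100))):
    c=bot.read_camera(n);x,y,w,h=r;cv2.imwrite(f"pics/{n}3full.png",c["pixels"])
    cv2.imwrite(f"pics/{n}3.png",cv2.resize(cv2.convertScaleAbs(c["pixels"][y:y+h,x:x+w],alpha=1.5),None,fx=4,fy=4,interpolation=cv2.INTER_CUBIC))
    for k in CL: print(n,k,"bar pred",np.round((proj(c,[*CL[k],.106])-[x,y])*4,1))
```

```text
relief t35.62 p [ 0.5221 -0.1459  0.087 ] F [-1.7  -1.3   5.24] M [-0.359  0.396 -0.024] o0.128
open t36.20 p [ 0.5217 -0.1453  0.0864] F [-0.26 -0.12 -0.02] M [-0.058  0.031  0.028] o0.402
away t38.97 p [ 0.3517 -0.1454  0.25  ] F [-0.02  0.22  0.28] M [-0.042  0.102  0.001] o0.996
scene yellow bar pred [682.3 131. ]
scene blue bar pred [507.5 162.8]
scene red bar pred [327.2 195.5]
scene spare bar pred [141.  229.3]
top yellow bar pred [ 95.6 154.1]
top blue bar pred [267.8 141.1]
top red bar pred [439.4 128.2]
top spare bar pred [610.2 115.3]
```

View pics/scene3.png

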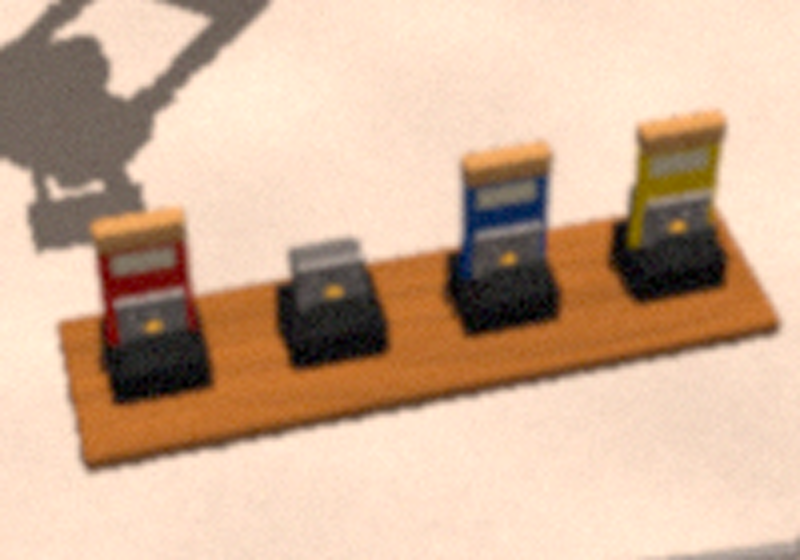

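View pics/top3.png

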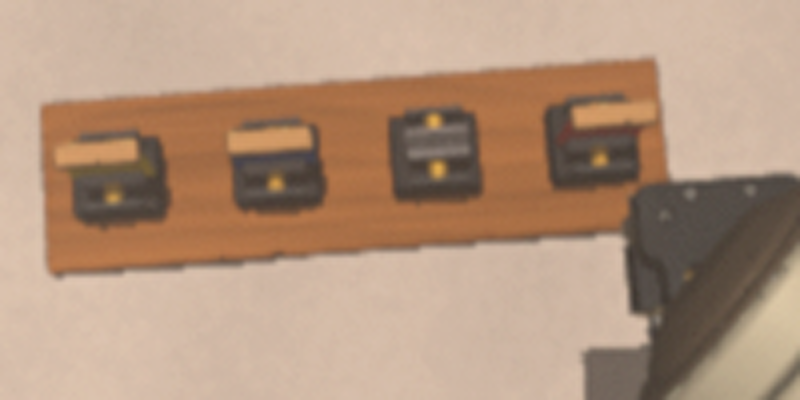

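View pics/scene3full.png

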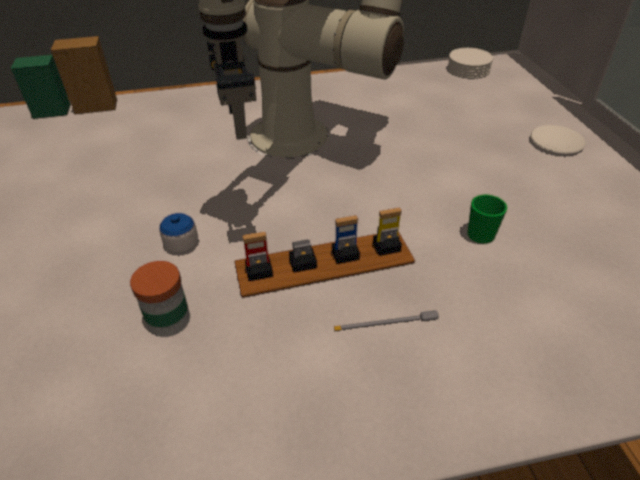

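Red stands upright in the end clip. Its bar is at scene crop (139,228) against a predicted (141,229). Blue (507,161) and yellow (682,131) are where they were, and the bystanders haven't moved.

Run:
```python
from h import *
bot.job_done(); st()
```

```text
the job is handed in; nothing more can be done
the job is handed in; nothing more can be done
```

The red card was in the slack clip. I moved it to the empty clip, where it sits fully home, and handed the job in at about 39 s of the 58 s allowed.

**Feeling the clips:** Red slid steadily at about 2 N. Blue held at about 5.9 N and yellow at about 6.3 N, with the gripper rising only 0.1 to 0.2 mm. The yellow tug went further than I intended. Its last step was 7.7 N from the reading before the tug, which brushes the 7 N at which a sound clip can start to slip. It did not move, and I halved the step size for blue and red.

**Placing red:** It went in with a push of about 6 to 7 N, peaking near 10 N at the jaws. It stopped dead at a gripper height of 86.95 mm, against an expected 87.0 mm. I pressed it to about 14 N on the stop, eased off and let go.

**Last checks:**
- **Red:** upright and square in the pictures, with its bar within about 1 px of the predicted spot in both views.
- **Blue and yellow:** their bars look unchanged and still seated.
- **Cup, pot, tin and straw:** they look unmoved in the scene view. I judged this by eye and did not measure it.
- **Robot:** clear of everything with the gripper open. No check failed.

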